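# Load the core-plug jig and hold its hidden bolt head

### The job

Get the core-plug jig ready for tightening. First stand the two loose rock core plugs in the two empty front pockets of the jig's rack so that each shares a row with the plug of its own kind (the long one in front of the long one, the short one in front of the short one). Then reach down into the gap behind the jig's bracket, grip the square bolt head that is hidden there, turn it until the lever on the bolt's front end is level, and finish while still holding the head so that it cannot turn back (hold it by the head, not by the lever); do not disturb the glass beaker or the vial.

Things in the scene. Friction and masses are not known exactly. Their poses are not given: they have to be found in the camera images.
- jig: fixed steel jig, base 240 x 150 x 14 mm; origin on the bench under the bracket's front face, x toward its rear (away from the robot), y to its left, z up. In front an aluminium rack, 105 x 126 mm, top at z = 30 mm, with 4 round pockets 29 mm wide, 10 mm deep at x = -115 (front, empty) and -60 mm (rear, occupied), y = +35 and -35 mm: two rows, front to rear
- gap (a point): centre of the gap behind the bracket, at the height of the bolt's axis (jig x = 37, y = 0, z = 88 mm). The upright grey bracket plate is at jig x = 0 to 8 mm, 62 mm wide, top at z = 110 mm; the gap is 58 mm; the backing plate is at x = 66 to 74 mm, 90 mm wide, top at z = 98 mm. The bolt runs along jig x
- pocket_left (a point): centre of the floor of the empty front pocket of the left row (jig y = +35 mm)
- pocket_right (a point): centre of the floor of the empty front pocket of the right row (jig y = -35 mm)
- row_plug_long: long core plug already standing in the rear pocket of one row (left or right, it varies): upright rock cylinder, 25 mm across, 48 mm tall; origin at the centre of its underside, z along its axis
- row_plug_short: short core plug already standing in the rear pocket of the other row: 25 mm across, 30 mm tall; origin at the centre of its underside
- long_plug: loose long core plug standing on the bench to one side of the jig (left or right, it varies): rock cylinder 25 mm across, 50 mm tall; origin at the centre of its underside, z along its axis
- short_plug: loose short core plug standing on the bench on the other side of the jig: 25 mm across, 36 mm tall; origin at the centre of its underside
- bolt_head (a point): square steel bolt head, a 24 mm cube in the gap behind the bracket, 5 mm nearer the bracket than the gap's middle; origin at its centre, x along the bolt to the jig's rear, y and z square to its flats; it turns with the bolt; its y faces are the ones to grip from above
- lever_end (a point): free end of the round steel lever (10 mm thick, black grip) on the bolt's front end, before the bracket; 119 mm from the bolt's axis, pointing to the jig's left. It turns as one with the head, and its weight makes it droop
- bolt (a joint): turn of bolt, head and lever in rad: 0 = lever level, head's y faces upright; negative = lever end down. Left alone it hangs somewhere between -0.15 and -0.45, under the lever's weight against a soft spring, and turns back there when let go; holding it at 0 takes about 0.1 N m
- beaker: small glass beaker, 59 x 70 x 70 mm, standing on the bench to the right of the jig; bystander; origin at its underside
- vial: capped vial 25 mm across, 58 mm tall, on the bench to the left of the jig; bystander; origin at its underside

How it is judged (in metres and radians):
On the way, in this order (a step that is already met when the one before it is completed fails the run):
1. both loose plugs stand in the front pockets, each in the row of its own length, let go (horizontal distance between long_plug and row_plug_long below 0.062 m and z of long_plug in the frame of jig between 0.015 and 0.024 m and angle between each of long_plug, short_plug, row_plug_long, row_plug_short's own z axis and vertical below 0.12 rad and horizontal distance between short_plug and row_plug_short below 0.062 m and z of short_plug in the frame of jig between 0.015 and 0.024 m and z of each of row_plug_long, row_plug_short in the frame of jig below 0.024 m and contact force between the fingers and long_plug below 0.3 N and contact force between the fingers and short_plug below 0.3 N), for 0.2 s.
2. the head is gripped and the lever brought level (value of joint bolt between -0.09 and 0.09 rad and contact force between the fingers and bolt above 5 N and distance between the grasp point and bolt_head below 0.03 m and x of the grasp point in the frame of gap above -0.025 m and y of the grasp point in the frame of gap between -0.011 and 0.011 m), for 0.3 s.
At the end, for the whole second after the job is handed in: All four plugs seated upright (within 4 mm of the pocket floor, tilt under 0.12 rad), front plugs in the rows of their own length and let go; fingers press the bolt with over 5 N, grasp point in the gap within 30 mm of the head centre and 11 mm sideways, lever within 0.09 rad of level (all of step 1 and all of step 2); the arm keeps its last pose, push and grip.
It fails at once if the beaker is knocked over or shifted more than 30 mm (distance of beaker from where it was at the start of the episode above 0.03 m or angle between beaker's own z axis and vertical above 0.4 rad).
It fails at once if the vial is knocked over or shifted more than 30 mm (distance of vial from where it was at the start of the episode above 0.03 m or angle between vial's own z axis and vertical above 0.4 rad).
It also fails if it takes over 61 s, if anything falls off the work surface, if the arm or the gripper's body presses on something with over 40 N, if the wrist force passes 120 N, or if a joint passes its speed limit or range.

### The arm

A 6-joint arm with a two-finger parallel gripper is mounted at the origin on a cart in front of the work surface, level with it; the furniture and walls round the work are solid. World frame = base frame: x ahead of the robot, y to its left, z up, the work surface at z = 0. Lengths are in mm, angles in degrees, forces in N, time in s.
With the tool pointing down it reaches from about 375 to 900 mm from the base axis. Payload 3.1 kg.
Tool frame: the origin (TCP) lies between the finger pads; the fingertips stand 17 mm ahead of it and the grasp point (between the pads) lies 2 mm behind it; z points along the fingers, y is the direction in which the jaws open and shut (so a half turn about z gives the same grasp; the last joint's range is limited). The gripper opens to 85 mm and grips with 20 to 120 N. Pads are 22 mm wide; open, the fingers measure 114 mm over their backs; the gripper's body (76 mm by 85 mm) begins 54 mm behind the grasp point. The pads swing forward as they close: fully open they stand 13 mm farther back than shut.
Start: joints at [-86.431, 30.224, 82.088, -0, 67.689, -10.227], TCP at [149.075, -606.938, 248.31] pointing down, gripper open.
Joint ranges: [-176.69, 176.69], [-43.24, 126.21], [12.49, 139.97], [-82, 262], [0, 151.66], [-163.58, 163.58]. Speed limits (degrees/s): [159.86, 159.86, 180, 180, 180, 180].

### API

Orientations are given as a 3x3 rotation matrix whose columns are the frame's x, y, z axes.
In Python, from bench import manip gives the robot as it stands.
- The arm moves only by the shell command python3 -m creep 'ROWS' [FORCE]. ROWS is a JSON object of lists of equal length, an entry for each row: "translation": the shift along the world's x, y, z in m, a list of three; "delta_rot": the turn, a rotation vector about the world's x, y, z in rad, a list of three; "grip": the finger opening in m, from 0 to 0.0854. In form: {"translation": [[dx, dy, dz], ...], "delta_rot": [[ax, ay, az], ...], "grip": [grip, ...]}. A call has 1 to 10 rows; each row shifts and turns the pose as measured when the row begins; what a row does not reach is not made up. A row lasts 1/8 s, in which the tool goes at most 62.5 mm and 10.7 degrees, less where a joint would pass 70% of its speed; a pose out of reach is approached as far as the arm can. A call with a gripper value outside its range is refused whole. The fingers move at their own pace and stop on an object; FORCE is the grip in N (left out, the last holds). Time passes only in rows, so rows that do not move let the fingers close. It gives the time, the measured TCP pose, the force and the opening at its end, in the units of the state.
- manip.sense(): the state, without advancing time (a new reading comes with each control period).
- manip.capture(name): name is "scene" or "top"; returns a dict with "image" (480x640x3 uint8, red, green, blue), "fovy" (degrees; the focal length in pixels is half the picture's height over the tangent of half this angle, whatever the lens; pixels are square), "cx", "cy" (the principal point, pixels), "dist_coeffs" ([k1, k2, p1, p2, k3] as OpenCV has them; the pictures are not rectified), "extrinsics" (4x4, takes a point from world to camera coordinates). Camera axes: x right, y down, z forward; pixel columns grow to the right and rows downward; lengths in mm; the calibration is good to about 2 mm. A picture is of the moment at which its call begins. There is no depth.
- manip.close_job(): hands the job in, once; it reports no verdict.
The state is a dict: "time_s": time; "joint_pos": joint angles; "joint_vel": joint speeds; "tau": joint torques, N m; "position": TCP position; "tcp_rot": TCP orientation; "contact_force": force on the tool from outside, world axes, zero at the start; "ft_torque": the same for the moment, N m; "width": opening from 0.0 (shut) to 1.0 (fully open).
Only numpy, scipy, OpenCV 4.12 (cv2) and the standard library are available. Lean on these libraries where they do the work, as an engineer would, in place of code of your own. Each camera call takes 0.05 s, during which the arm holds its last target. There are 200 camera calls.

## Working session

There is one attempt and no reset: what is moved stays moved. The work goes in short steps, Python scripts to look and compute and a shell command to move; the robot and the scene stay as the last step left them, time stands still between calls to the robot, and variables do not carry over. Pictures are saved under pics/ and viewed, about 8 in all and at most 12, crops included, and the job is handed in when it is done.

```bash
mkdir -p pics
python3 - <<'E'
from bench import manip
import cv2,pickle
d={}
for n in("scene","top"):
    c=manip.capture(n); d[n]=c
    cv2.imwrite(f"pics/{n}0.png",c["image"][:,:,::-1])
    print(n,c["fovy"],c["cx"],c["cy"],c["dist_coeffs"],c["extrinsics"])
pickle.dump(d,open("c0.pkl","wb"))
s=manip.sense();print(s)
E
```

```text
scene 56.18420641875345 323.3575998213059 247.21521609270076 [0.03195758 0.         0.         0.         0.        ] [[-8.04838677e-01 -5.93229320e-01 -1.77109446e-02  4.52043950e+02]
 [-4.36488966e-01  6.11880481e-01 -6.59605685e-01  2.62486503e+02]
 [ 4.02134413e-01 -5.23145535e-01 -7.51403130e-01  7.38744198e+02]
 [ 0.00000000e+00  0.00000000e+00  0.00000000e+00  1.00000000e+00]]
top 51.71670360750351 315.67847351916504 239.40006714765164 [-0.12365161  0.          0.          0.          0.        ] [[ 1.56651141e-02 -9.99664898e-01  2.06081398e-02 -1.16982183e+01]
 [-9.98913075e-01 -1.65516172e-02 -4.35742118e-02  5.29774216e+02]
 [ 4.39007080e-02 -1.99031453e-02 -9.98837621e-01  1.17106861e+03]
 [ 0.00000000e+00  0.00000000e+00  0.00000000e+00  1.00000000e+00]]
{'time_s': 0.1, 'joint_pos': array([-8.64299668e+01,  3.02741897e+01,  8.21487273e+01, -8.69033197e-04,
        6.76907554e+01, -1.02271948e+01]), 'joint_vel': array([-0.00065621, -0.06308741, -0.32309883, -0.00392751,  0.01717897,
        0.06857076]), 'tau': array([-1.06857383e-04, -4.43305027e+01, -1.78586930e+01, -2.36166288e-04,
        3.91411566e-03, -2.51164755e-05]), 'position': array([ 149.04102849, -606.33730806,  247.42731467]), 'tcp_rot': array([[ 9.71144466e-01,  2.38491944e-01, -1.37542925e-04],
       [ 2.38491744e-01, -9.71142508e-01,  1.97923164e-03],
       [ 3.38457021e-04, -1.95492271e-03, -9.99998032e-01]]), 'contact_force': array([-0.07626946, -0.12501203,  0.45981954]), 'ft_torque': array([-0.03634001,  0.02053646, -0.06871438]), 'width': 1.0010167281363902}
```

View pics/scene0.png

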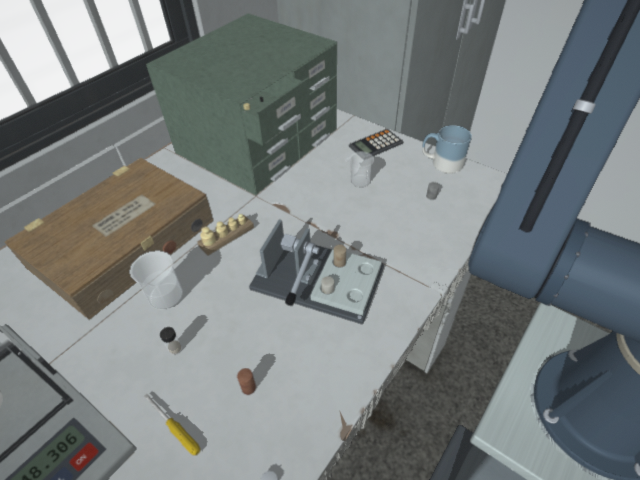

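View pics/top0.png

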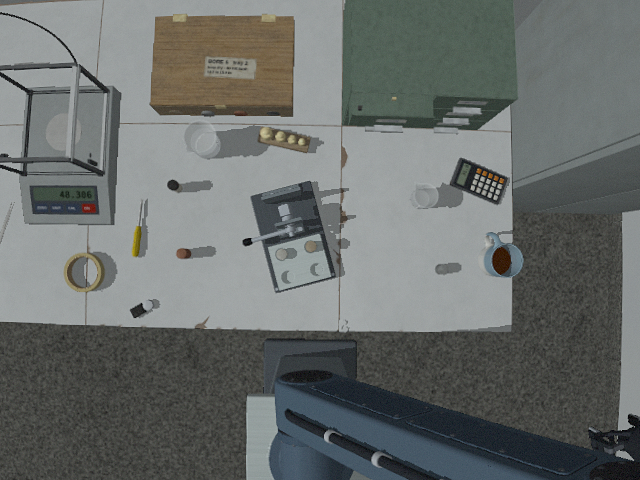

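The top view shows the jig around (290,240), the red plug at (183,253), the grey plug at (445,268), the vial at (174,185) and the beaker at (424,196). Next I'll enlarge these areas.

Run:
```python
import cv2,pickle,numpy as np
d=pickle.load(open("c0.pkl","rb"))
def crop(n,x,y,w,h,s):
    return cv2.resize(d[n]["image"][y:y+h,x:x+w,::-1],None,fx=s,fy=s,interpolation=cv2.INTER_CUBIC)
A=crop("top",240,175,100,120,4) #400x480
B=crop("scene",240,215,150,110,2.6667)[:,:400] 
B=cv2.resize(B,(400,293))
C=[crop("scene",230,360,33,40,4),crop("scene",416,173,33,40,4),crop("top",167,237,33,40,4)]
D=[crop("top",427,250,33,40,4)]
W=np.zeros((600,800,3),np.uint8)
W[:480,:400]=A; W[:293,400:]=B
for i,c in enumerate(C+D): W[300+170*(i//2):460+170*(i//2)-0,410+140*(i%2):410+140*(i%2)+132]=c[:160] if 300+170*(i//2)+160<=600 else c[:600-300-170]
cv2.imwrite("pics/crop0.png",W)
```

```text
(no output)
```

View pics/crop0.png

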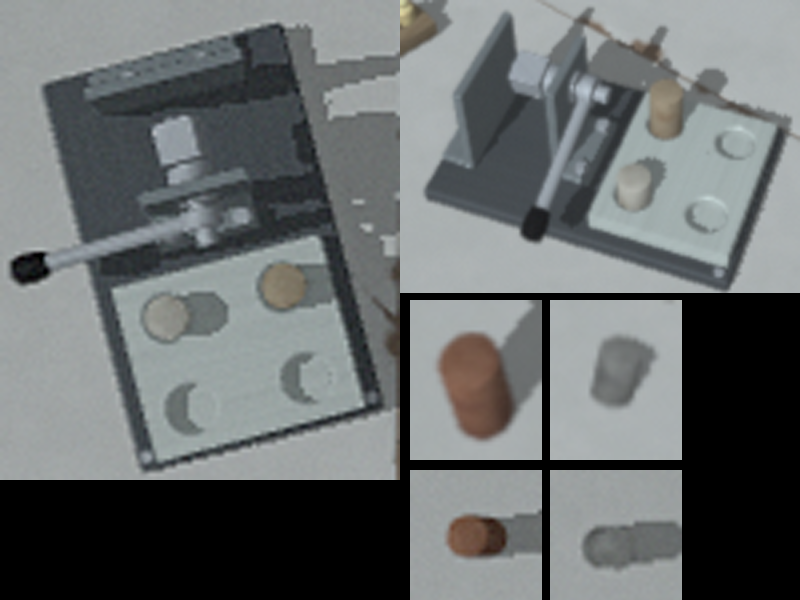

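Picture 3: the left rear pocket holds the short white plug and the right rear the long tan plug. The red loose plug on the left looks long, and the grey one on the right looks short. Next I'll fit the poses.

```bash
cat > h.py <<'E'
import cv2,pickle,numpy as np
from scipy.optimize import least_squares
d=pickle.load(open("c0.pkl","rb"))
def K(c):
    f=240/np.tan(np.radians(c["fovy"])/2); return np.array([[f,0,c["cx"]],[0,f,c["cy"]],[0,0,1]])
def proj(n,P):
    c=d[n];E=c["extrinsics"]
    return cv2.projectPoints(np.atleast_2d(np.array(P,float)),cv2.Rodrigues(E[:3,:3])[0],E[:3,3],K(c),np.array(c["dist_coeffs"]))[0][:,0]
def onz(n,uv,z):
    return least_squares(lambda p:(proj(n,[p[0],p[1],z])[0]-uv),[500,0]).x
def tri(a,b):
    r=least_squares(lambda p:np.r_[proj("top",p)[0]-a,proj("scene",p)[0]-b],[500,0,30]);return r.x,r.cost
def J2W(q,P):
    P=np.atleast_2d(np.array(P,float));c,s=np.cos(q[2]),np.sin(q[2])
    return np.c_[q[0]+c*P[:,0]-s*P[:,1],q[1]+s*P[:,0]+c*P[:,1],P[:,2]]
E
python3 - <<'E'
from h import *
T=lambda u,v:(240+u/4-.4,175+v/4-.4)
S=lambda u,v:(240+u/2.6667-.3,215+v/2.6636-.3)
top=[((-35,63,30),T(112,290)),((-35,-63,30),T(322,236)),((-140,63,30),T(150,462)),((-140,-63,30),T(366,404)),
((-115,35,30),T(192,409)),((-115,-35,30),T(309,377)),((-60,35,50),T(166,317)),((-60,-35,68),T(283,285)),((4,31,110),T(140,198)),((4,-31,110),T(249,176))]
sc=[((-35,63,30),S(192,222)),((-35,-63,30),S(243,95)),((-140,63,30),S(325,262)),((-140,-63,30),S(377,121)),
((-115,35,30),S(307,213)),((-115,-35,30),S(337,142)),((66,45,98),S(57,95)),((66,-45,98),S(110,12))]
def res(q):
    return np.r_[(proj("top",J2W(q,[p for p,_ in top]))-[x for _,x in top]).ravel(),(proj("scene",J2W(q,[p for p,_ in sc]))-[x for _,x in sc]).ravel()]
r=least_squares(res,[520,30,.25],loss="soft_l1")
print(r.x,np.degrees(r.x[2]));print(res(r.x).reshape(-1,2).round(1).tolist())
rt=least_squares(lambda q:res(q)[:20],r.x,loss="soft_l1");print("top only",rt.x)
np.save("jig.npy",r.x);q=r.x
for n,p in dict(pl=(-115,35,20),pr=(-115,-35,20),gap=(37,0,88),head=(32,0,88)).items():print(n,J2W(q,p).round(1))
print("red",tri((181.1,253.1),(244.8,373.3)),onz("top",(181.1,253.1),50),onz("scene",(248.1,389.4),0))
print("grey",tri((441.6,268.6),(433.6,185.6)),onz("top",(441.6,268.6),36),onz("scene",(431.1,195.6),0))
print("vial",onz("top",(173.5,185),58),"beaker",onz("top",(424,196),60),onz("scene",(361,172),30))
E
```

```text
[5.60276832e+02 6.09765979e+01 2.77863541e-01] 15.92040820789397
[[-0.9, -0.1], [-1.6, -0.4], [1.1, 0.2], [-1.0, 0.7], [-0.6, 0.0], [-1.0, 0.3], [-0.6, 0.2], [-0.4, 0.2], [-1.2, 0.9], [-1.1, -0.9], [-1.3, -4.5], [1.7, -3.3], [1.3, -3.8], [0.1, -0.1], [-0.1, -0.8], [-0.7, -1.1], [1.5, -0.0], [1.1, -0.9]]
top only [5.60702754e+02 5.85799492e+01 2.69101205e-01]
pl [[440.1  63.1  20. ]]
pr [[459.3  -4.2  20. ]]
gap [[595.9  71.1  88. ]]
head [[591.   69.8  88. ]]
red (array([491.67507271, 310.00705894,  47.0930432 ]), np.float64(0.03227077271248967)) [491.27275973 308.9529092 ] [488.40694736 315.74528165]
grey (array([ 463.59222094, -304.04091937,   29.31508634]), np.float64(0.19213739290756654)) [ 464.6190117  -301.70144628] [ 462.46402602 -301.72648476]
vial [648.70414864 329.6230256 ] beaker [ 632.99507021 -252.62950978] [ 629.42125614 -247.74154113]
```

Red is the long plug (47 mm triangulated) and grey the short one (29 mm), so red goes in the right pocket and grey in the left. I'll move over grey first.

```bash
python3 -m creep '{"translation":[[0.04,0.04,0],[0.04,0.04,0],[0.04,0.04,0],[0.04,0.04,0],[0.04,0.04,0],[0.04,0.04,0],[0.04,0.04,0],[0.035,0.024,0]],"delta_rot":[[0,0,0.033],[0,0,0],[0,0,0],[0,0,0],[0,0,0],[0,0,0],[0,0,0],[0,0,0]],"grip":[0.0854,0.0854,0.0854,0.0854,0.0854,0.0854,0.0854,0.0854]}' 30
python3 - <<'E'
from h import *
q=np.load("jig.npy");ims=[]
for n,(x,y,w,h,s) in dict(top=(240,175,100,120,4.),scene=(255,230,140,105,2.85)).items():
    s=5. if n=="top" else 4.
    im=cv2.resize(d[n]["image"][y:y+h,x:x+w,::-1],None,fx=s,fy=s,interpolation=cv2.INTER_CUBIC)
    def dl(P,col):
        uv=(proj(n,J2W(q,P))+.5-[x,y])*s-.5
        cv2.polylines(im,[np.round(uv*8).astype(np.int32)[:,None]],True,col,1,cv2.LINE_AA,3)
    dl([(-35,63,30),(-35,-63,30),(-140,-63,30),(-140,63,30)],(0,0,255))
    t=np.linspace(0,6.28,40)
    for a in(-60,-115):
        for b in(35,-35): dl([(a+14.5*np.cos(k),b+14.5*np.sin(k),30) for k in t],(0,255,0))
    dl([(0,31,110),(0,-31,110),(8,-31,110),(8,31,110)],(255,0,0))
    dl([(66,45,98),(66,-45,98),(74,-45,98),(74,45,98)],(255,0,0))
    dl([(-60+12.5*np.cos(k),-35+12.5*np.sin(k),68) for k in t],(0,255,255))
    dl([(-60+12.5*np.cos(k),35+12.5*np.sin(k),50) for k in t],(0,255,255))
    ims.append(im)
cv2.imwrite("pics/ov_top.png",ims[0]);cv2.imwrite("pics/ov_scene.png",ims[1])
E
```

```text
time_s: 1.1
position: [468.1, -293.7, 244.1]
tcp_rot: [[0.965, 0.263, -0.002], [0.263, -0.965, 0.005], [-0.001, -0.005, -1.0]]
contact_force: [0.1, 0.3, 0.0]
width: 0.999
```

View pics/ov_top.png

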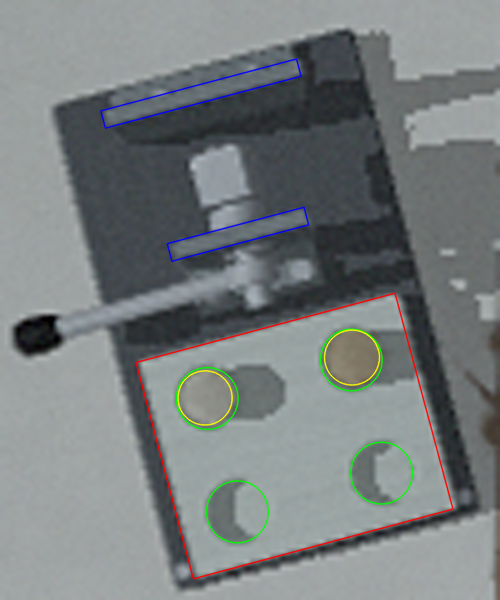

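View pics/ov_scene.png

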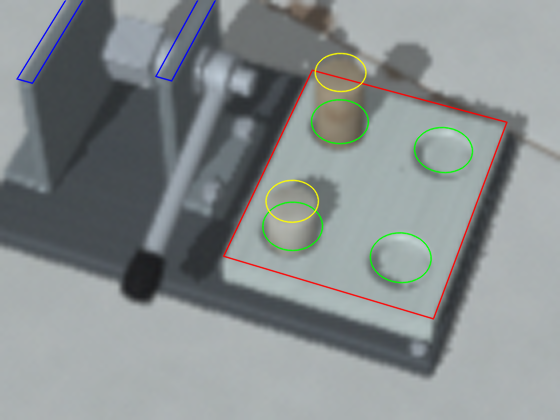

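Picture 4 (top) and picture 5 (scene): the model overlays the rack, pockets and plug tops to within about 1 px. Now I'll descend on grey.

```bash
python3 -m creep '{"translation":[[-0.004,-0.0083,-0.05],[0,0,-0.05],[0,0,-0.05],[0,0,-0.04],[0,0,0]],"delta_rot":[[-0.005,-0.002,0.01],[0,0,0],[0,0,0],[0,0,0],[0,0,0]],"grip":[0.0854,0.0854,0.0854,0.0854,0.0854]}' 30
python3 - <<'E'
from bench import manip
import cv2
a=manip.capture("scene");s=manip.sense();print(s["position"],s["joint_pos"])
b=manip.capture("top")
import pickle;pickle.dump((a,b,s),open("c1.pkl","wb"))
A=cv2.resize(a["image"][100:240,370:520,::-1],(640,597));cv2.imwrite("pics/g1.png",A)
E
```

```text
time_s: 1.72
position: [468.0, -299.0, 49.6]
tcp_rot: [[0.96, 0.281, 0.004], [0.281, -0.96, -0.004], [0.003, 0.004, -1.0]]
contact_force: [-0.4, 0.0, -0.1]
width: 0.998
[ 469.07233089 -299.95322967   51.25253586] [-4.41017738e+01  4.20682028e+01  1.00255555e+02  1.56089862e-02
  3.71593484e+01  2.95456255e+01]
```

View pics/g1.png

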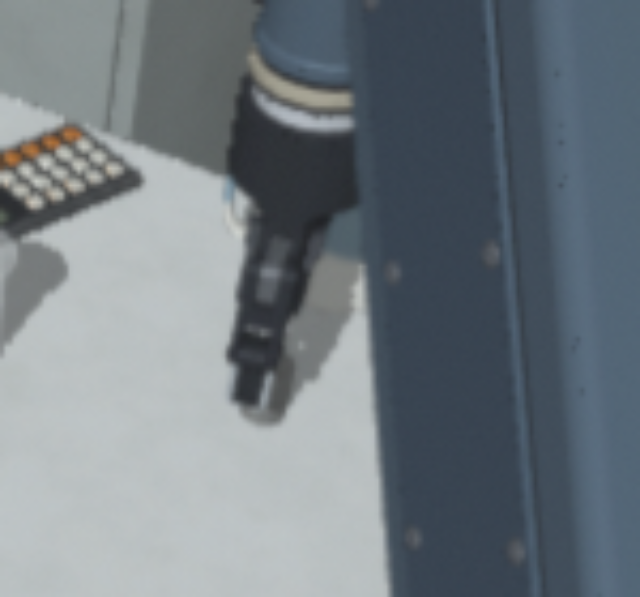

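Picture 6: the near finger is at about (250,370) with grey just behind it. I'll correct x, go down and close slowly.

```bash
python3 -m creep '{"translation":[[-0.005,-0.002,-0.012],[0,0,-0.009],[0,0,0],[0,0,0],[0,0,0],[0,0,0],[0,0,0],[0,0,0]],"delta_rot":[[0.004,0.004,-0.008],[0,0,0],[0,0,0],[0,0,0],[0,0,0],[0,0,0],[0,0,0],[0,0,0]],"grip":[0.0854,0.0854,0.0854,0.06,0.04,0.03,0.02,0.015]}' 30;python3 -m creep '{"translation":[[0,0,0],[0,0,0],[0,0,0]],"delta_rot":[[0,0,0],[0,0,0],[0,0,0]],"grip":[0.015,0.015,0.015]}' 30
```

```text
time_s: 2.82
position: [467.3, -305.6, 36.0]
tcp_rot: [[0.962, 0.273, 0.012], [0.273, -0.962, -0.012], [0.009, 0.015, -1.0]]
contact_force: [-0.3, 0.2, -1.0]
width: 0.278
time_s: 3.2
position: [467.3, -305.7, 36.0]
tcp_rot: [[0.962, 0.273, 0.012], [0.273, -0.962, -0.012], [0.009, 0.015, -1.0]]
contact_force: [-0.5, 0.6, 0.2]
width: 0.276
```

```bash
python3 -m creep '{"translation":[[0,0,0],[0,0,0],[0,0.002,-0.004],[0,0,-0.003],[0,0,0],[0,0,0],[0,0,0],[0,0,0]],"delta_rot":[[0,0,0],[0,0,0],[0.006,0.006,0],[0.004,0.004,0],[0,0,0],[0,0,0],[0,0,0],[0,0,0]],"grip":[0.04,0.04,0.04,0.04,0.04,0.015,0.015,0.015]}' 40;python3 -m creep '{"translation":[[0,0,0],[0,0,0]],"delta_rot":[[0,0,0],[0,0,0]],"grip":[0.015,0.015]}' 40
```

```text
time_s: 4.2
position: [467.5, -303.6, 28.4]
tcp_rot: [[0.962, 0.273, 0.002], [0.273, -0.962, -0.001], [0.001, 0.002, -1.0]]
contact_force: [0.0, -0.5, -0.6]
width: 0.278
time_s: 4.45
position: [467.4, -303.6, 28.3]
tcp_rot: [[0.962, 0.273, 0.002], [0.273, -0.962, -0.001], [0.001, 0.002, -1.0]]
contact_force: [-0.6, 0.1, 0.1]
width: 0.279
```

```bash
python3 -m creep '{"translation":[[0,0,0.05],[0,0,0.05],[-0.003,0.045,0],[-0.003,0.045,0],[-0.003,0.045,0],[-0.003,0.045,0],[-0.003,0.045,0],[-0.003,0.045,0],[-0.003,0.045,0],[-0.003,0.045,0]],"delta_rot":[[0,0,0],[0,0,0],[0,0,0],[0,0,0],[0,0,0],[0,0,0],[0,0,0],[0,0,0],[0,0,0],[0,0,0]],"grip":[0.015,0.015,0.015,0.015,0.015,0.015,0.015,0.015,0.015,0.015]}' 40;python3 -m creep '{"translation":[[0,0,0],[0,0,0]],"delta_rot":[[0,0,0],[0,0,0]],"grip":[0.015,0.015]}' 40
```

```text
time_s: 5.7
position: [443.3, 62.2, 130.9]
tcp_rot: [[0.964, 0.265, 0.008], [0.265, -0.964, -0.004], [0.006, 0.006, -1.0]]
contact_force: [1.0, -0.7, -1.3]
width: 0.274
time_s: 5.95
position: [442.3, 64.8, 131.0]
tcp_rot: [[0.963, 0.271, 0.007], [0.271, -0.963, -0.004], [0.006, 0.005, -1.0]]
contact_force: [0.3, 0.8, 0.3]
width: 0.277
```

```bash
python3 -m creep '{"translation":[[0.001,-0.0025,-0.04],[0,0,-0.03],[0,0,0],[0,0,0]],"delta_rot":[[0.004,0.007,0],[0,0,0],[0,0,0],[0,0,0]],"grip":[0.015,0.015,0.015,0.015]}' 40
python3 - <<'E'
from h import *
from bench import manip
a=manip.capture("scene");s=manip.sense();P=s["position"];print(P,s["tcp_rot"][:,2])
d["scene"]=a
im=cv2.resize(a["image"][215:325,290:410,::-1],None,fx=5,fy=5,interpolation=cv2.INTER_CUBIC)
def dl(Q,col):
    uv=(proj("scene",Q)+.5-[290,215])*5-.5
    cv2.polylines(im,[np.round(uv*8).astype(np.int32)[:,None]],True,col,1,cv2.LINE_AA,3)
q=np.load("jig.npy");t=np.linspace(0,6.28,40)
dl(J2W(q,[(-115+14.5*np.cos(k),35+14.5*np.sin(k),30) for k in t]),(0,255,0))
b=P[2]-28.3
for z in(b,b+36): dl([(P[0]-3.4+12.5*np.cos(k),P[1]+1+12.5*np.sin(k),z) for k in t],(0,0,255))
cv2.imwrite("pics/g2.png",im)
E
```

```text
time_s: 6.45
position: [446.8, 57.8, 60.8]
tcp_rot: [[0.964, 0.265, 0.006], [0.265, -0.964, -0.001], [0.006, 0.002, -1.0]]
contact_force: [0.8, -0.1, -1.1]
width: 0.277
[446.82868647  57.89367315  60.92389854] [ 6.66576472e-03 -7.18061958e-04 -9.99977526e-01]
```

View pics/g2.png

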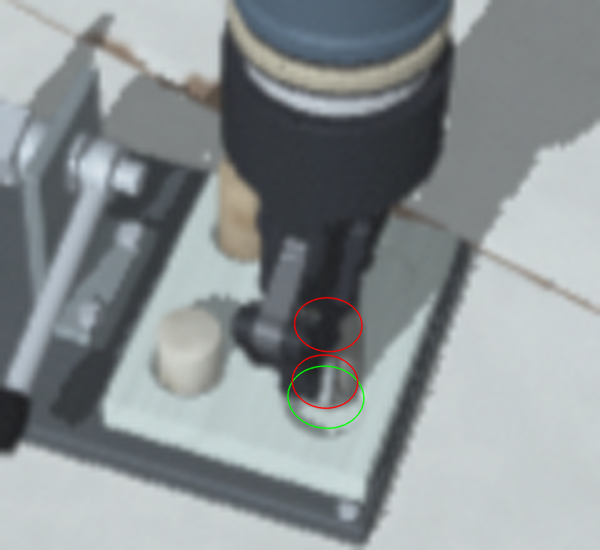

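Picture 7: the plug hangs above the left pocket with its right edge at about x=357, matching the estimated offset. I'll shift to align, staying just above the rack.

```bash
python3 -m creep '{"translation":[[-0.003,0.0055,0.003],[0,0,0],[0,0,0]],"delta_rot":[[0,0.006,0.008],[0,0,0],[0,0,0]],"grip":[0.015,0.015,0.015]}' 40
```

```text
time_s: 6.88
position: [444.7, 63.3, 66.1]
tcp_rot: [[0.962, 0.273, 0.004], [0.273, -0.962, -0.001], [0.004, 0.002, -1.0]]
contact_force: [-0.1, 0.3, -0.6]
width: 0.271
```

```bash
python3 -m creep '{"translation":[[-0.001,0,-0.005],[0,0,-0.003],[0,0,-0.002],[0,0,0]],"delta_rot":[[0,0.003,0],[0,0,0],[0,0,0],[0,0,0]],"grip":[0.015,0.015,0.015,0.015]}' 40; python3 -m creep '{"translation":[[0,0,-0.003],[0,0,0]],"delta_rot":[[0,0,0],[0,0,0]],"grip":[0.015,0.015]}' 40
```

```text
time_s: 7.38
position: [443.6, 63.5, 55.3]
tcp_rot: [[0.962, 0.273, 0.001], [0.273, -0.962, -0.001], [0.001, 0.002, -1.0]]
contact_force: [0.5, 0.5, -0.2]
width: 0.276
time_s: 7.62
position: [443.6, 63.5, 52.0]
tcp_rot: [[0.962, 0.273, 0.001], [0.273, -0.962, -0.001], [0.0, 0.001, -1.0]]
contact_force: [0.5, 1.0, -0.3]
width: 0.278
```

```bash
python3 -m creep '{"translation":[[0,0,-0.002],[0,0,-0.001],[0,0,0]],"delta_rot":[[0,0,0],[0,0,0],[0,0,0]],"grip":[0.015,0.015,0.015]}' 40; python3 -m creep '{"translation":[[0,0,0],[0,0,0],[0,0,0],[0,0,0],[0,0,0.03],[0,0,0.04],[0,0,0.03],[0,0,0]],"delta_rot":[[0,0,0],[0,0,0],[0,0,0],[0,0,0],[0,0,0],[0,0,0],[0,0,0],[0,0,0]],"grip":[0.03,0.036,0.042,0.045,0.045,0.05,0.0854,0.0854]}' 40
```

```text
time_s: 8.0
position: [443.8, 63.4, 49.9]
tcp_rot: [[0.962, 0.273, 0.002], [0.273, -0.962, -0.001], [0.001, 0.002, -1.0]]
contact_force: [0.5, -0.8, -0.8]
width: 0.275
time_s: 9.0
position: [443.2, 63.4, 151.5]
tcp_rot: [[0.962, 0.273, -0.001], [0.273, -0.962, -0.001], [-0.001, 0.001, -1.0]]
contact_force: [0.8, -0.6, -0.3]
width: 0.977
```

```bash
python3 -m creep '{"translation":[[0.008,0.041,0],[0.008,0.041,0],[0.008,0.041,0],[0.008,0.041,0],[0.008,0.041,0],[0.008,0.041,0],[0,0,-0.03],[0,0,0]],"delta_rot":[[0,0,0],[0,0,0],[0,0,0],[0,0,0],[0,0,0],[0,0,0],[0,0,0],[0,0,0]],"grip":[0.0854,0.0854,0.0854,0.0854,0.0854,0.0854,0.0854,0.0854]}' 40
python3 - <<'E'
from h import *
from bench import manip
a=manip.capture("top");b=manip.capture("scene");print(manip.sense()["position"])
A=cv2.resize(b["image"][215:325,290:390,::-1],(400,440),interpolation=cv2.INTER_CUBIC)
B=cv2.resize(a["image"][175:295,240:340,::-1],(400,480),interpolation=cv2.INTER_CUBIC)
W=np.zeros((480,800,3),np.uint8);W[:440,:400]=A;W[:,400:]=B;cv2.imwrite("pics/g3.png",W)
E
```

```text
time_s: 10.0
position: [487.9, 315.8, 111.0]
tcp_rot: [[0.963, 0.27, -0.013], [0.27, -0.963, -0.005], [-0.014, 0.001, -1.0]]
contact_force: [-0.4, -0.9, 0.1]
width: 1.006
[490.18031894 316.23715632 113.64113322]
```

View pics/g3.png

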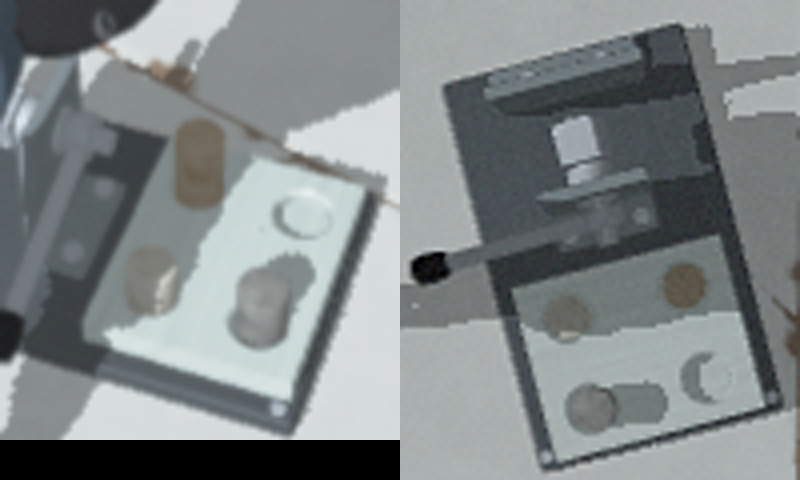

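Picture 8: grey stands upright in the left front pocket, at (260,305) in the scene view and (592,408) in the top view. Now red.

```bash
python3 -m creep '{"translation":[[0.0013,-0.0065,-0.02],[0,0,-0.025],[0,0,-0.02],[0,0,0],[0,0,0]],"delta_rot":[[0.005,-0.01,0.005],[0,0,0],[0,0,0],[0,0,0],[0,0,0]],"grip":[0.0854,0.0854,0.0854,0.0854,0.0854]}' 40
```

```text
time_s: 10.72
position: [495.9, 308.0, 52.6]
tcp_rot: [[0.963, 0.27, 0.012], [0.27, -0.963, 0.006], [0.013, -0.002, -1.0]]
contact_force: [0.1, -0.1, 0.2]
width: 1.002
```

```bash
python3 -m creep '{"translation":[[-0.003,0.001,-0.012],[0,0,-0.008],[0,0,0],[0,0,0]],"delta_rot":[[-0.006,0.012,0.002],[0,0,0],[0,0,0],[0,0,0]],"grip":[0.0854,0.0854,0.0854,0.0854]}' 40; python3 -m creep '{"translation":[[-0.0015,0,0],[0,0,0],[0,0,0],[0,0,0],[0,0,0],[0,0,0],[0,0,0],[0,0,0]],"delta_rot":[[0,0.003,0],[0,0,0],[0,0,0],[0,0,0],[0,0,0],[0,0,0],[0,0,0],[0,0,0]],"grip":[0.07,0.055,0.04,0.03,0.02,0.015,0.015,0.015]}' 40
```

```text
time_s: 11.22
position: [493.9, 309.5, 33.3]
tcp_rot: [[0.962, 0.272, 0.003], [0.272, -0.962, 0.001], [0.003, -0.0, -1.0]]
contact_force: [0.8, -0.1, -0.6]
width: 1.002
time_s: 12.22
position: [492.6, 309.8, 33.9]
tcp_rot: [[0.962, 0.272, 0.001], [0.272, -0.962, 0.001], [0.001, -0.001, -1.0]]
contact_force: [-0.7, 0.8, -0.2]
width: 0.281
```

```bash
python3 -m creep '{"translation":[[0,0,0.055],[0,0,0.055],[-0.0046,-0.045,0],[-0.0046,-0.045,0],[-0.0046,-0.045,0],[-0.0046,-0.045,0],[-0.0046,-0.045,0],[-0.0046,-0.045,0],[-0.0046,-0.045,0],[0,0,0]],"delta_rot":[[0,0,0],[0,0,0],[0,0,0],[0,0,0],[0,0,0],[0,0,0],[0,0,0],[0,0,0],[0,0,0],[0,0,0]],"grip":[0.015,0.015,0.015,0.015,0.015,0.015,0.015,0.015,0.015,0.015]}' 40;python3 -m creep '{"translation":[[0,0,0],[0,0,0]],"delta_rot":[[0,0,0],[0,0,0]],"grip":[0.015,0.015]}' 40
```

```text
time_s: 13.48
position: [459.2, -14.4, 145.2]
tcp_rot: [[0.962, 0.275, 0.003], [0.275, -0.962, -0.001], [0.003, 0.002, -1.0]]
contact_force: [0.4, 0.8, -0.6]
width: 0.282
time_s: 13.72
position: [458.9, -13.5, 145.1]
tcp_rot: [[0.961, 0.275, 0.002], [0.275, -0.961, -0.001], [0.002, 0.001, -1.0]]
contact_force: [0.8, 0.4, -0.5]
width: 0.28
```

```bash
python3 -m creep '{"translation":[[0.0014,0.009,-0.025],[0,0,-0.025],[0,0,-0.02],[0,0,0],[0,0,0]],"delta_rot":[[0,0,-0.003],[0,0,0],[0,0,0],[0,0,0],[0,0,0]],"grip":[0.015,0.015,0.015,0.015,0.015]}' 40
```

```text
time_s: 14.35
position: [461.6, 1.2, 74.3]
tcp_rot: [[0.959, 0.282, 0.006], [0.282, -0.96, -0.001], [0.005, 0.002, -1.0]]
contact_force: [1.1, 0.2, 0.2]
width: 0.283
```

```bash
python3 -m creep '{"translation":[[-0.0012,-0.0058,-0.003],[0,0,-0.002],[0,0,0],[0,0,0]],"delta_rot":[[0,0.005,-0.008],[0,0,0],[0,0,0],[0,0,0]],"grip":[0.015,0.015,0.015,0.015]}' 40
```

```text
time_s: 14.85
position: [461.6, -5.2, 70.9]
tcp_rot: [[0.962, 0.274, 0.004], [0.274, -0.962, -0.002], [0.004, 0.003, -1.0]]
contact_force: [-0.1, 0.1, -0.6]
width: 0.28
```

```bash
python3 -m creep '{"translation":[[-0.0013,0.0005,-0.005],[0,0,-0.003],[0,0,-0.003],[0,0,0]],"delta_rot":[[0,0.003,0],[0,0,0],[0,0,0],[0,0,0]],"grip":[0.015,0.015,0.015,0.015]}' 40; python3 -m creep '{"translation":[[0,0,-0.002],[0,0,0]],"delta_rot":[[0,0,0],[0,0,0]],"grip":[0.015,0.015]}' 40
```

```text
time_s: 15.35
position: [460.1, -4.7, 59.1]
tcp_rot: [[0.962, 0.274, 0.001], [0.274, -0.962, -0.002], [0.0, 0.002, -1.0]]
contact_force: [-0.0, 0.4, -0.4]
width: 0.283
time_s: 15.6
position: [460.1, -4.6, 56.9]
tcp_rot: [[0.962, 0.274, 0.001], [0.274, -0.962, -0.002], [0.0, 0.002, -1.0]]
contact_force: [0.1, -0.1, -1.5]
width: 0.281
```

```bash
python3 -m creep '{"translation":[[0,0,-0.002],[0,0,0]],"delta_rot":[[0,0,0],[0,0,0]],"grip":[0.015,0.015]}' 40; python3 -m creep '{"translation":[[0,0,0],[0,0,0],[0,0,0],[0,0,0],[0,0,0.03],[0,0,0.05],[0,0,0.05],[0,0,0.05],[0,-0.05,0],[0,-0.05,0]],"delta_rot":[[0,0,0],[0,0,0],[0,0,0],[0,0,0],[0,0,0],[0,0,0],[0,0,0],[0,0,0],[0,0,0],[0,0,0]],"grip":[0.03,0.036,0.042,0.045,0.045,0.045,0.05,0.05,0.05,0.05]}' 40
python3 - <<'E'
from h import *
from bench import manip
a=manip.capture("top");b=manip.capture("scene");s=manip.sense();print(s["position"],s["joint_pos"])
A=cv2.resize(b["image"][215:325,240:390,::-1],(600,440),interpolation=cv2.INTER_CUBIC)
B=cv2.resize(a["image"][175:295,240:340,::-1],(200,240),interpolation=cv2.INTER_CUBIC)
C=cv2.resize(a["image"][:,:,::-1],(200,150));
W=np.zeros((440,800,3),np.uint8);W[:,:600]=A;W[:240,600:]=B;W[240:390,600:]=C;cv2.imwrite("pics/g4.png",W)
E
```

```text
time_s: 15.85
position: [460.2, -4.7, 54.8]
tcp_rot: [[0.962, 0.274, 0.001], [0.274, -0.962, -0.002], [0.0, 0.002, -1.0]]
contact_force: [-0.7, -0.2, -1.4]
width: 0.284
time_s: 17.1
position: [459.2, -103.7, 241.3]
tcp_rot: [[0.96, 0.281, 0.002], [0.281, -0.96, -0.003], [0.001, 0.003, -1.0]]
contact_force: [0.9, -0.6, -0.5]
width: 0.592
[ 460.3464121  -107.28740175  241.16632257] [-26.59542806  19.0484912  103.9761303   -0.20691605  56.6615709
  47.59741533]
```

View pics/g4.png

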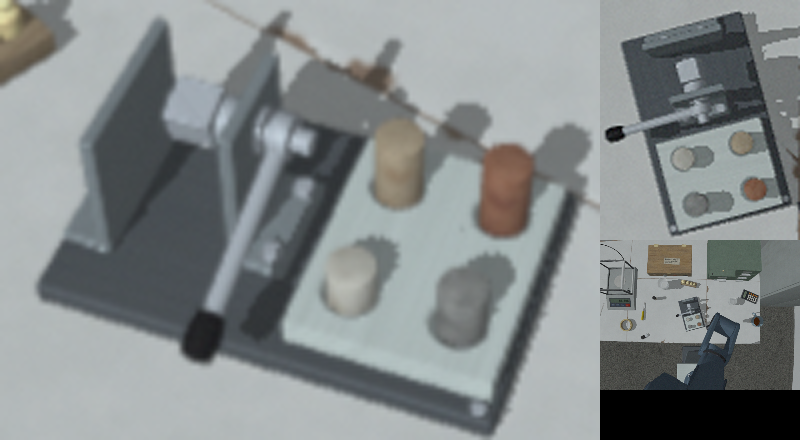

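Picture 9: red and grey stand in the front pockets of the rows with their own kinds, and the lever end droops at (203,335). Next I'll measure the droop and the head.

Run:
```python
from h import *
q=np.load("jig.npy")
# lever grip centre seen in both c0 views, along lever ~106mm; fit phi,xl
t=(240+29/4-.4,175+267/4-.4); s=(240+135/2.6667-.3,215+224/2.6636-.3)
te=(240+12/4-.4,175+269/4-.4); se=(240+201/4-.4,215+357/4-.4)
P,c=tri(t,s);print("grip ctr",P,c)
R=lambda P:(np.array([[np.cos(q[2]),np.sin(q[2])],[-np.sin(q[2]),np.cos(q[2])]])@(P[:2]-q[:2]),P[2]-88)
a,z=R(P);print(a,z,np.arctan2(z,a[1]))
P,c=tri(te,(se[0],se[1]-3));print("end",P,c);a,z=R(P);print(a,z,np.arctan2(z,a[1]))
for zz in(98,102):
    p=onz("top",(240+172/4-.4,175+133/4-.4),zz);print("head top",p,R(np.r_[p,zz]))
for f in(-.15,-.25,-.35,-.45):
    print(f,[ (proj("scene",J2W(q,[-27,r*np.cos(f),88+r*np.sin(f)]))-[240,215])*4 for r in(0,105,119)],[(proj("top",J2W(q,[-27,r*np.cos(f),88+r*np.sin(f)]))-[240,175])*4 for r in(0,105,)])
```

```text
grip ctr [520.86841279 155.95948713  54.4138584 ] 0.0002628404169929691
[-11.84288222 102.1494927 ] -33.586141597047494 -0.31765961758202466
end [517.3401576  163.51205756  59.88161181] 1.0147643159792303
[-13.16412309 110.38018084] -28.11838819392277 -0.2494360390554826
head top [594.96410584  73.08133264] (array([36.67714774,  2.12566097]), np.float64(10.0))
head top [594.53674628  72.88883045] (array([36.21337643,  2.05776793]), np.float64(14.0))
-0.15 [array([[309.72201954, 137.22806213]]), array([[227.90803092, 324.64537678]]), array([[216.18386338, 351.49968982]])] [array([[204.08757196, 242.05656928]]), array([[ 27.64051327, 290.82615951]])]
-0.25 [array([[309.72201954, 137.22806213]]), array([[231.07721824, 334.18942316]]), array([[219.94810632, 362.0579932 ]])] [array([[204.08757196, 242.05656928]]), array([[ 33.28912239, 290.36746031]])]
-0.35 [array([[309.72201954, 137.22806213]]), array([[234.99415532, 341.47148392]]), array([[224.55628517, 369.99570134]])] [array([[204.08757196, 242.05656928]]), array([[ 40.48972144, 289.4492576 ]])]
-0.45 [array([[309.72201954, 137.22806213]]), array([[239.58979826, 346.48596456]]), array([[229.92368609, 375.32266097]])] [array([[204.08757196, 242.05656928]]), array([[ 49.13732514, 288.09173693]])]
```

Droop is about -0.30 rad. I'll move above the head, tilting the tool about jig x by that angle.

```bash
python3 -m creep '{"translation":[[0.03,0.05,0],[0.03,0.05,0],[0.03,0.05,0],[0.035,0.055,0],[0,0,0],[0,0,0]],"delta_rot":[[-0.096,-0.027,-0.008],[-0.096,-0.027,0],[-0.096,-0.027,0],[0,0,0],[0,0,0],[0,0,0]],"grip":[0.055,0.055,0.055,0.055,0.055,0.055]}' 40
python3 - <<'E'
from h import *
from bench import manip
s=manip.sense();print(s["position"],s["tcp_rot"].round(3),s["joint_pos"])
E
```

```text
time_s: 17.95
position: [583.6, 98.6, 239.2]
tcp_rot: [[0.966, 0.242, 0.085], [0.257, -0.92, -0.297], [0.006, 0.309, -0.951]]
contact_force: [-0.5, -0.2, -1.3]
width: 0.638
[583.59035775  98.62057303 239.23206822] [[ 0.966  0.242  0.085]
 [ 0.257 -0.92  -0.297]
 [ 0.006  0.309 -0.951]] [  7.11792208  28.95590868  88.8149926  -20.44712443  60.99167581
  92.09500951]
```

```bash
python3 -m creep '{"translation":[[0.002,0.003,-0.04],[0.0015,-0.007,-0.03],[0.001,-0.007,-0.024],[0,0,0],[0,0,0]],"delta_rot":[[0,0,0.015],[0,0,0],[0,0,0],[0,0,0],[0,0,0]],"grip":[0.055,0.055,0.055,0.055,0.055]}' 40
python3 - <<'E'
from h import *
from bench import manip
a=manip.capture("top");b=manip.capture("scene");s=manip.sense();print(s["position"],s["tcp_rot"].round(3).tolist())
A=cv2.resize(b["image"][165:305,230:370,::-1],(400,400),interpolation=cv2.INTER_CUBIC)
B=cv2.resize(a["image"][165:285,230:350,::-1],(400,400),interpolation=cv2.INTER_CUBIC)
cv2.imwrite("pics/g5.png",np.hstack([A,B]))
E
```

```text
time_s: 18.58
position: [584.0, 81.5, 144.8]
tcp_rot: [[0.965, 0.249, 0.085], [0.263, -0.918, -0.297], [0.004, 0.309, -0.951]]
contact_force: [0.6, 0.2, -0.5]
width: 0.643
[584.27403349  81.95870119 145.09871649] [[0.965, 0.249, 0.086], [0.264, -0.918, -0.297], [0.005, 0.309, -0.951]]
```

View pics/g5.png

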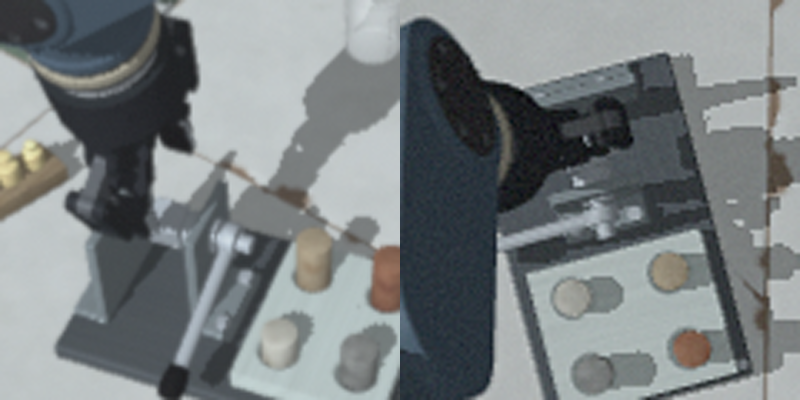

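Picture 10: the open fingers are over the gap, just above the head. I'll shift onto the line and descend along the tool axis.

```bash
python3 -m creep '{"translation":[[0.004,0.005,0],[0,0,0],[0.0015,-0.0055,-0.018],[0.0013,-0.0045,-0.015],[0,0,0],[0,0,0]],"delta_rot":[[0,0,0.008],[0,0,0],[0,0,0],[0,0,0],[0,0,0],[0,0,0]],"grip":[0.055,0.055,0.055,0.055,0.055,0.055]}' 40
```

```text
time_s: 19.42
position: [592.1, 77.2, 111.0]
tcp_rot: [[0.962, 0.257, 0.091], [0.273, -0.916, -0.295], [0.007, 0.309, -0.951]]
contact_force: [-0.2, 0.2, 0.1]
width: 0.644
```

```bash
python3 -m creep '{"translation":[[0.0005,-0.004,-0.012],[0.0005,-0.003,-0.01],[0,0,0],[0,0,0]],"delta_rot":[[0,0,0],[0,0,0],[0,0,0],[0,0,0]],"grip":[0.055,0.055,0.055,0.055]}' 40
```

```text
time_s: 19.92
position: [593.2, 69.6, 87.5]
tcp_rot: [[0.962, 0.257, 0.091], [0.273, -0.916, -0.295], [0.007, 0.309, -0.951]]
contact_force: [-0.2, 0.0, -0.8]
width: 0.649
```

Spot on, with no contact. Closing gently.

```bash
python3 -m creep '{"translation":[[0,0,0],[0,0,0],[0,0,0],[0,0,0],[0,0,0],[0,0,0],[0,0,0],[0,0,0]],"delta_rot":[[0,0,0],[0,0,0],[0,0,0],[0,0,0],[0,0,0],[0,0,0],[0,0,0],[0,0,0]],"grip":[0.045,0.035,0.03,0.026,0.022,0.018,0.014,0.012]}' 30
python3 - <<'E'
from bench import manip
s=manip.sense();print(s["ft_torque"],s["tcp_rot"].round(3).tolist())
E
```

```text
time_s: 20.92
position: [593.6, 70.5, 88.2]
tcp_rot: [[0.962, 0.257, 0.093], [0.273, -0.916, -0.295], [0.009, 0.309, -0.951]]
contact_force: [-0.4, 1.5, -0.4]
width: 0.277
[0.37298572 0.10227512 0.03032549] [[0.962, 0.257, 0.093], [0.273, -0.916, -0.295], [0.009, 0.309, -0.951]]
```

Head gripped. I'll turn it level in steps.

```bash
python3 -m creep '{"translation":[[0,0,0],[0,0,0],[0,0,0],[0,0,0],[0,0,0]],"delta_rot":[[0,0,0],[0.048,0.0135,0],[0.048,0.0135,0],[0.048,0.0135,0],[0,0,0]],"grip":[0.012,0.012,0.012,0.012,0.012]}' 60
python3 - <<'E'
from bench import manip
s=manip.sense();print(s["ft_torque"],s["joint_pos"])
E
```

```text
time_s: 21.55
position: [593.6, 70.5, 88.3]
tcp_rot: [[0.962, 0.267, 0.052], [0.272, -0.951, -0.151], [0.009, 0.159, -0.987]]
contact_force: [0.4, 2.9, -0.6]
width: 0.27
[0.46825512 0.05603241 0.04965097] [  0.16118709  40.4903165   94.31481241 -12.80104905  42.9139347
  83.66730789]
```

```bash
python3 -m creep '{"translation":[[0,0,0],[0,0,0],[0,0,0],[0,0,0],[0,0,0]],"delta_rot":[[0.048,0.0135,0],[0.048,0.0135,0],[0.052,0.015,0],[0,0,0],[0,0,0]],"grip":[0.012,0.012,0.012,0.012,0.012]}' 60
python3 - <<'E'
from h import *
from bench import manip
a=manip.capture("top");b=manip.capture("scene");s=manip.sense();print(s["position"],s["ft_torque"],s["tcp_rot"].round(3).tolist())
pickle.dump((a,b),open("c5.pkl","wb"))
A=cv2.resize(b["image"][215:325,240:350,::-1],(400,400),interpolation=cv2.INTER_CUBIC)
B=cv2.resize(a["image"][175:285,230:340,::-1],(400,400),interpolation=cv2.INTER_CUBIC)
cv2.imwrite("pics/g6.png",np.hstack([A,B]))
E
```

```text
time_s: 22.18
position: [593.6, 70.5, 88.3]
tcp_rot: [[0.962, 0.271, 0.01], [0.271, -0.962, -0.004], [0.008, 0.006, -1.0]]
contact_force: [-1.0, 1.4, -0.3]
width: 0.271
[593.58518192  70.47283665  88.29004551] [ 0.13223152 -0.05082512 -0.11074613] [[0.962, 0.272, 0.01], [0.272, -0.962, -0.004], [0.008, 0.006, -1.0]]
```

View pics/g6.png

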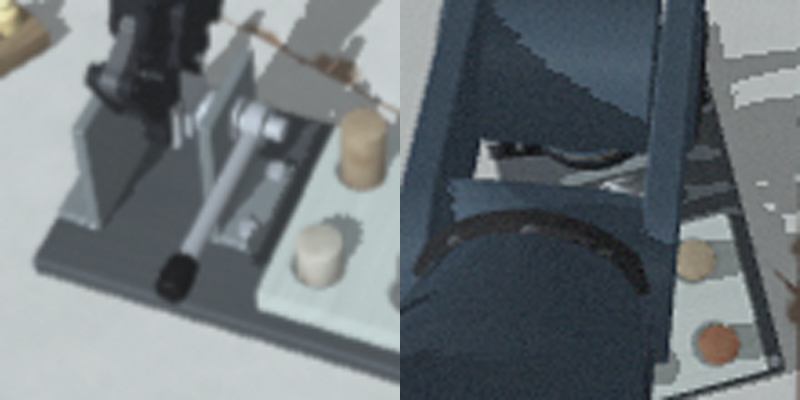

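Picture 11: the lever grip has risen, with its centre at (178,275) in the crop. I'll convert that to an angle.

Run:
```python
from h import *
q=np.load("jig.npy");c5=pickle.load(open("c5.pkl","rb"))
pr=lambda f:proj("scene",J2W(q,[-12,107.5*np.cos(f),88+107.5*np.sin(f)]))[0]
for f in(-.35,-.3,-.25,-.1,-.05,0,.05,.1):print(f,pr(f).round(1))
# dark-blob centroid of grip, before and after
for n,im in(("before",d["scene"]["image"]),("after",c5[1]["image"])):
    g=im.max(2)[280:310,275:305];m=(g<45).astype(np.uint8)
    k,l,st,ce=cv2.connectedComponentsWithStats(m);i=1+st[1:,4].argmax();print(n,st[i],ce[i]+[275,280])
```

```text
-0.35 [290.8 299.3]
-0.3 [290.2 298.5]
-0.25 [289.7 297.5]
-0.1 [288.4 293.6]
-0.05 [288.1 292. ]
0 [287.8 290.3]
0.05 [287.6 288.4]
0.1 [287.5 286.5]
before [11 13 10 12 80] [290.5125 298.3375]
after [ 9  5 10 12 78] [288.57692308 290.56410256]
```

The lever reads about -0.01 rad (it was -0.29). I'll hold briefly, check and hand in.

```bash
python3 -m creep '{"translation":[[0,0,0],[0,0,0],[0,0,0],[0,0,0],[0,0,0],[0,0,0]],"delta_rot":[[0,0,0],[0,0,0],[0,0,0],[0,0,0],[0,0,0],[0,0,0]],"grip":[0.012,0.012,0.012,0.012,0.012,0.012]}' 60
python3 - <<'E'
from h import *
from bench import manip
im=manip.capture("scene")["image"];g=im.max(2)[280:310,275:305]
k,l,st,ce=cv2.connectedComponentsWithStats((g<45).astype(np.uint8));i=1+st[1:,4].argmax();print(ce[i]+[275,280])
print(np.abs(im[150:190,340:385].astype(int)-d["scene"]["image"][150:190,340:385]).mean(),np.abs(im[320:360,155:190].astype(int)-d["scene"]["image"][320:360,155:190]).mean())
print(manip.close_job())
E
```

```text
time_s: 23.02
position: [593.6, 70.5, 88.3]
tcp_rot: [[0.962, 0.272, 0.01], [0.272, -0.962, -0.005], [0.008, 0.007, -1.0]]
contact_force: [-0.1, 1.2, -0.0]
width: 0.272
[288.61038961 290.54545455]
23.184814814814814 20.45
the job is handed in; nothing more can be done
None
```

The job is handed in at about 23 s. No verdict is reported, so what follows is from my own checks.

- **Plugs:** The grey short plug stands in the left front pocket, in front of the short row plug. The red long plug stands in the right front pocket, in front of the long one. Both were let go and looked upright and seated in picture 9. Only three of the four plugs were clearly in view in the last picture, because the arm hid part of the rack.
- **Bolt:** I gripped the hidden head with the tool tilted to the measured droop (about -0.29 rad) and turned it level. It was handed in still held at 60 N set grip. The lever grip's image position gave about -0.01 rad and stayed unchanged to 0.1 px after another 0.75 s of holding. The grasp point is within about 1 mm sideways of the gap's centre and about 3 mm from the head's centre, both by my fitted jig pose.
- **Beaker and vial (check disagreed):** A crude before/after image difference around them was not small (23 and 20 grey levels). The arm's shadow or body may explain it, but I did not confirm that. The planned paths stayed well clear of both, and no measured force on the tool was more than about 3 N.

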